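# Switch off the sanding spindle and brush out the clamped cup

## Task

First make the sanding spindle safe by turning the orange speed dial on the sloped console fully anticlockwise to its off stop (the red dot). Then take the long brush from its pot and brush out the wooden cup clamped in the chuck: push the brush head gently down to the bottom of the cup, draw it at least half way up the cup and push it to the bottom again. Finally set the brush, without dropping it, back head down in its pot and let go, leaving the bowl, plates, vase and flask where they stand.

Things in the scene. Friction and masses are not known exactly. Their poses are not given: they have to be found in the camera images.
- speed_dial (a joint): angle of the speed dial, rad: 0 is the off end stop (fully anticlockwise as seen looking onto the dial), it grows clockwise up to 5.2. It stays where it is left.
- dial_grip (a point): point on the dial's axis at gripping height, 33 mm out from the sloped face. Turns with the dial: z points out of the face along the axis (0.60 rad from vertical), x along the orange grip bar to its end with the white line. Bar 66 mm long (x), 18 mm wide (y), its top 13 mm past this point; under it a grey skirt 72 mm across, its top 24 mm behind this point.
- console: green control box 160 x 160 x 60 mm tilted 0.60 rad on a dark steel foot, black sloped face that carries the dial, with a ring of white dots and one larger red dot at off. Fixed to the bench. Origin on the bench under its middle, z up; its sloped face looks up and to its -x; top edge 180 mm above the bench.
- cup_floor (a point): centre of the inner floor of the brown wooden cup, 63 mm above the bench, z up. The cup is a fixed, upright cup clamped by three steel jaws in a green round spindle 156 mm across; inside it is 68 mm across at the narrowest and 92 mm deep, outside 84 mm.
- cup_mouth (a point): centre of the cup's open mouth, level with its rim, 155 mm above the bench
- brush: long brush, 170 mm, standing upright head down in its pot. Origin at the centre of the head's flat bottom end, z along the brush towards the handle. The yellow and white head is a cylinder 49 mm across and 60 mm long, then a steel shaft 14 mm thick, then a blue square handle 24 x 24 mm (sides along x and y) from 106 to 170 mm above the origin. About 90 g.
- brush_grip (a point): middle of the brush's square handle, 140 mm above the brush's origin; axes as the brush
- brush_pot: dark wooden round pot fixed to the bench on a 110 mm foot, 74 mm across outside, 62 mm across inside, rim 70 mm above the bench. Origin on the bench at its centre; its inner floor is 14 mm above the origin. The brush belongs in it, head down.
- bowl: pale wooden bowl 130 mm across, 60 mm high, bystander. Origin at its underside.
- plate_stack: stack of four wooden plates 150 mm across, 48 mm high, bystander. Origin at its underside.
- gourd_vase: wooden gourd shaped vase 84 mm across, 138 mm high, bystander. Origin at its underside.
- blue_flask: blue flask 64 mm across, 190 mm high, bystander. Origin at its underside.
- spindle: green round spindle unit 156 mm across, fixed to the bench, with the chuck (132 mm across, up to 55 mm high), three steel jaws (up to 77 mm high, 63 mm from the axis) and the cup on it. Origin on the bench on the cup's axis, z up.
Mind the look-alikes: they are no part of the job. What is shaped like the brush but green or pink is not meant.

How it is judged (in metres and radians):
On the way, in this order (a step that is already met when the one before it is completed fails the run):
1. the dial is turned to its off stop, within 0.07 rad (value of joint speed_dial below 0.07 rad), for 0.2 s.
2. the brush head is down in the cup, its end within 20 mm of the cup's floor (horizontal distance between brush and cup_floor below 0.03 m and z of brush in the frame of cup_floor below 0.02 m), for 0.05 s.
3. the brush is drawn up over the cup's axis until its end is at least 42 mm above the cup's floor (horizontal distance between brush and cup_floor below 0.03 m and z of brush in the frame of cup_floor above 0.042 m), for 0.05 s.
4. the brush head is down in the cup again, its end within 20 mm of the cup's floor (all of step 2), for 0.05 s.
At the end, for the whole second after the job is handed in: The dial is within 0.07 rad of its off stop; the brush stands head down in its pot, at rest and let go, its lower end within 10 mm of the pot's inner floor and within 20 mm of its axis, leaning less than 0.25 rad (value of joint speed_dial below 0.07 rad and horizontal distance between brush and brush_pot below 0.02 m and z of brush in the frame of brush_pot below 0.024 m and angle between brush's own z axis and vertical below 0.25 rad and linear speed of brush below 0.02 m/s and angular speed of brush below 0.2 rad/s); the robot touches nothing.
It fails at once if the brush goes into the cup while the dial is not off (more than 0.07 rad from its stop) (not (value of joint speed_dial below 0.07 rad) and horizontal distance between brush and cup_floor below 0.03 m and z of brush in the frame of cup_floor below 0.09 m).
It fails at once if the brush is rammed against the cup or spindle (more than 40 N) (contact force between brush and spindle above 40 N).
It fails at once if the brush is dropped (falls free of the fingers faster than 0.8 m/s) (contact force between brush and the fingers below 0.2 N and linear speed of brush above 0.8 m/s).
It fails at once if the bowl, the stack of plates, the vase or the flask is moved more than 30 mm or tipped (distance of any of bowl, plate_stack, gourd_vase, blue_flask from where it was at the start of the episode above 0.03 m or angle between any of bowl, plate_stack, gourd_vase, blue_flask's own z axis and vertical above 0.35 rad).
It also fails if it takes over 72 s, if anything falls off the work surface, if the arm or the gripper's body presses on something with over 40 N, if the wrist force passes 120 N, or if a joint passes its speed limit or range.

## Robot

A 7-joint arm with a two-finger parallel gripper is mounted at the origin on the work surface. World frame = base frame: x ahead of the robot, y to its left, z up, the work surface at z = 0. Lengths are in mm, angles in rad, forces in N, time in s.
With the tool pointing down it reaches from about 400 to 875 mm from the base axis. Payload 4.4 kg.
Tool frame: the origin (TCP) lies on the centre line of the jaws, within the pads' length; the fingertips stand 25 mm ahead of it and the grasp point (between the pads) lies 6 mm ahead of it (ctrl.finger_overhang is the distance from the TCP to the fingertips, in mm); z points along the fingers, y is the line along which they close (so a half turn about z gives the same grasp; the last joint's range is limited). The gripper opens to 85 mm and grips with 20 to 120 N. Pads are 22 mm wide; open, the fingers measure 114 mm over their backs; the gripper's body (76 mm by 85 mm) begins 54 mm behind the grasp point. The pads swing forward as they close: fully open they stand 13 mm farther back than shut.
Start: joints at [1.2, 0.628, 0.038, 1.517, -0.027, 0.996, -0.02], TCP at [195.093, -620.045, 256.313] pointing down, gripper open.
Joint ranges: [-3.06, 3.06], [-0.37, 2.12], [-1.25, 1.32], [0.18, 2.47], [-1.1, 4.24], [0.23, 1.98], [-2.94, 2.94]. Speed limits (rad/s): [2.57, 2.57, 3.14, 3.14, 3.14, 3.14, 3.14].

## Interface

Orientations are given as [roll, pitch, yaw] about the fixed x, y, z axes, in that order (R = Rz(yaw) Ry(pitch) Rx(roll)).
In Python, from cell import ctrl gives the robot as it stands. The module is installed in compiled form; this text tells all that it offers.
- The arm moves only by the tool play_rows, never from a script. Its argument "targets" is a list of rows, each a list of 5 numbers: the closure, from 0 (fully open) to 1 (shut), then the shift along the tool's x, y, z in cm, then the turn about the tool's z in degrees. In form: [[gripper, dx, dy, dz, spin], ...]. A call has 1 to 10 rows; each row is the pose to reach, as a shift and turn from the pose commanded when the call began, along the tool's axes at that moment; what a row does not reach only later rows make up. A row lasts 1/10 s, in which the tool goes at most 50 mm and 8.59 degrees, less where a joint would pass 70% of its speed; a pose out of reach is approached as far as the arm can. A call with a gripper value outside its range is refused whole. The fingers move at their own pace and stop on an object; the grip force is fixed at half the most. Time passes only in rows, so rows that repeat a pose let the fingers close. It gives the time, the measured TCP pose, the force, the opening and the grip force at its end, in the units of the state.
- ctrl.read_state(): the state, without advancing time (a new reading comes with each control period).
- ctrl.get_image(name): name is "scene" or "top" or "wrist"; returns (picture, depth): 420x560x3 uint8, red, green, blue; 420x560 float32, mm along the optical axis (not along the pixel's ray), 0 where there is no reading.
- ctrl.calibration(name): a dict with "vfov" (degrees; the focal length in pixels is half the picture's height over the tangent of half this angle, whatever the lens; pixels are square), "cx", "cy" (the principal point, pixels), "extrinsics" (4x4, takes a point from camera to world coordinates); the wrist camera has in their place "mount" (4x4, takes a point from camera to tool coordinates, whose origin is the TCP and whose axes are the flange's). Camera axes: x right, y down, z forward; pixel columns grow to the right and rows downward; lengths in mm; the calibration is good to about 2 mm. A picture is of the moment at which its call begins: read the wrist's pose just before it. calibration takes no time and is no camera call.
- ctrl.finish_job(): hands the job in; it is judged then, once.
Trained networks look in the newest picture that a camera, given by its name, has taken for a name from the list of things; names that differ only in an ending like _2 or _b are one class to them, and where a whole thing is asked for, a point or a joint stands for the part that bears it (a point fixed in the world has none). Each returns a list of dicts, best first, with "confidence" (0 to 1); they miss things now and then, are a little off and sometimes report something else, mostly with a low value. They report only what shows in the picture. A call takes as long as a camera call. They do not tell look-alikes from the thing itself.
- ctrl.search_frame(camera, name): "bbox" ([left, top, right, bottom] in pixels, round what is visible of it).
- ctrl.trace(camera, name): "pixels" (420x560 bool, what is visible of it) and "bbox" ([left, top, right, bottom] in pixels, round what is visible of it).
The state is a dict: "clock": time; "qpos": joint angles; "qd": joint speeds; "tau": joint torques, N m; "eef_pos": TCP position; "tool_rot": TCP orientation; "force": force on the tool from outside, world axes, zero at the start; "torque": the same for the moment, N m; "width": finger opening in mm; "gripper_force": force on a finger pad.
Only numpy, scipy, OpenCV 4.12 (cv2) and the standard library are available. Lean on these libraries where they do the work, as an engineer would, in place of code of your own. Each camera call takes 0.05 s, during which the arm holds its last target. There are 200 camera calls.

## Working session

There is one attempt and no reset: what is moved stays moved. The work goes in short steps, Python scripts to look and compute and a tool call to move; the robot and the scene stay as the last step left them, time stands still between calls to the robot, and variables do not carry over. Pictures are saved under pics/ and viewed, at most 10 in all, crops included, and the job is handed in when it is done.

Besides the shell and the picture viewer there is one more tool, called after "Request:" by a JSON object that holds its "fn" and its "kwargs", one argument or row to a line. play_rows: Moves the arm, as the interface text tells. Its arguments: {"type":"object","properties":{"targets":{"type":"array"}},"required":["targets"]}

```bash
mkdir -p pics; cat > h.py <<'E'
import numpy as np, cv2
from cell import ctrl
from scipy.spatial.transform import Rotation as R
def T(s=None):
    s=s or ctrl.read_state(); M=np.eye(4); M[:3,:3]=R.from_euler('xyz',s['tool_rot']).as_matrix(); M[:3,3]=s['eef_pos']; return M
def shot(n,fn=None):
    M=T(); im,d=ctrl.get_image(n); c=ctrl.calibration(n)
    E=np.array(c['extrinsics']) if 'extrinsics' in c else M@np.array(c['mount'])
    f=im.shape[0]/2/np.tan(np.radians(c['vfov'])/2)
    v,u=np.mgrid[:im.shape[0],:im.shape[1]]
    P=np.stack([(u-c['cx'])/f*d,(v-c['cy'])/f*d,d,np.ones_like(d)],-1)@E.T
    P=P[...,:3]; P[d==0]=np.nan
    if fn: cv2.imwrite('pics/'+fn,im[...,::-1])
    return im,d,P,E,f,c
E
python3 - <<'E'
from h import *
s=ctrl.read_state();print(s)
for n in('top','scene'):
    im,d,P,E,f,c=shot(n,n+'0.png'); print(n,E.round(2).tolist(),f)
    np.savez(n+'.npz',im=im,P=P)
    for o in('speed_dial','console','brush','brush_pot','bowl','plate_stack','gourd_vase','blue_flask','spindle'):
        for r in ctrl.trace(n,o):
            q=P[r['pixels']]; print(o,round(r['confidence'],2),np.round(r['bbox']),np.nanmedian(q,0).round(),np.nanmin(q,0).round(),np.nanmax(q,0).round())
E
```

```text
{'clock': 0.0, 'qpos': array([ 1.20016006,  0.62931825,  0.03843243,  1.51840558, -0.02699742,
        0.99628889, -0.01998963]), 'qd': array([-0.0008702 ,  0.00063935,  0.00054855, -0.00213553, -0.0002393 ,
       -0.0004137 , -0.0008621 ]), 'tau': array([-1.75264654e-05, -5.63405049e+01,  1.22589905e+00, -1.93450177e+01,
        1.08914659e-02,  1.02969847e-02,  1.17548834e-05]), 'eef_pos': array([ 194.9431567 , -619.45708907,  255.39491798]), 'tool_rot': array([-3.1396904e+00,  2.0982107e-05,  3.0485491e-01]), 'force': array([ 0.63529955, -0.43942412,  0.42192517]), 'torque': array([-0.01548603,  0.03007184,  0.07095206]), 'gripper_force': 0.0, 'width': 85.35194654635168}
top [[0.0, -0.99, 0.12, 382.86], [-1.0, -0.0, 0.01, -7.9], [-0.01, -0.12, -0.99, 1674.48], [0.0, 0.0, 0.0, 1.0]] 457.6962339458009
speed_dial 0.67 [189. 215. 212. 237.] [517. 269. 157.] [473. 238. 114.] [554. 306. 192.]
console 0.72 [221. 148. 259. 185.] [749. 156.  24.] [675.  90.  -6.] [803. 220.  71.]
console 0.7 [179. 189. 232. 248.] [537. 261. 149.] [446. 178.  -8.] [631. 381. 192.]
brush 0.76 [358. 218. 371
[... 1995 characters left out ...]
555. -280.   25.] [ 474. -338.   -1.] [ 582. -233.   73.]
bowl 0.77 [319. 241. 369. 285.] [716. 160.  36.] [607.  88.  -3.] [805. 250.  64.]
plate_stack 0.87 [184. 260. 247. 318.] [ 779. -177.   41.] [ 630. -258.   -3.] [ 839. -101.   51.]
plate_stack 0.32 [159. 184. 180. 232.] [ 534. -286.  128.] [ 204. -332.   -3.] [ 552. -263.  186.]
gourd_vase 0.66 [436. 190. 472. 238.] [633. 523.  70.] [469. 497.  -3.] [657. 617. 141.]
blue_flask 0.91 [ 66. 213. 103. 282.] [ 645. -492.   95.] [ 356. -618.   -2.] [ 659. -467.  193.]
blue_flask 0.62 [333. 167. 399. 244.] [593. 255.  93.] [294. 177.  -3.] [639. 450. 188.]
spindle 0.74 [247. 186. 297. 251.] [579.  -7.  60.] [486. -76.  -2.] [622.  75. 157.]
```

```bash
python3 - <<'E'
from h import *
a=np.load('scene.npz')['im'];b=np.load('top.npz')['im']
A=cv2.resize(a[140:330,50:490],(800,345),interpolation=3); 
B=cv2.resize(b[205:250,170:240],(400,255),interpolation=3); C=cv2.resize(b[200:276,325:425],(336,255),interpolation=3)
o=np.zeros((600,800,3),np.uint8);o[:345]=A;o[345:,:400]=B;o[345:,400:736]=C
cv2.imwrite('pics/a.png',o[...,::-1])
E
```

```text
(no output)
```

View pics/a.png

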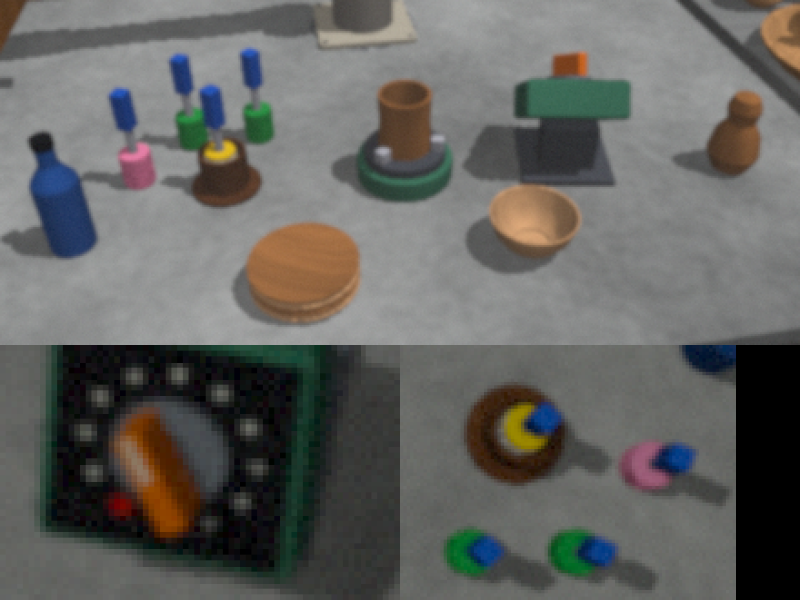

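```bash
cat >> h.py <<'E'
def dl(p,yaw=None):
    """cm shift in tool axes + spin deg to reach world p"""
    s=ctrl.read_state();M=T(s); d=M[:3,:3].T@(np.array(p)-M[:3,3])/10
    sp=None
    if yaw is not None:
        # tool z is down: yaw decreases with positive spin
        sp=np.degrees((s['tool_rot'][2]-yaw+np.pi/2)%np.pi-np.pi/2)
    return d.round(2),sp
E
python3 - <<'E'
from h import *
print(np.array(ctrl.calibration('wrist')['mount']).round(2),ctrl.calibration('wrist')['vfov'])
print(dl((430,-280,400)),dl((430,250,400)))
E
```

```text
[[   0.     -0.96   -0.26   67.18]
 [   1.      0.     -0.      0.17]
 [   0.     -0.26    0.96 -117.14]
 [   0.      0.      0.      1.  ]] 66.04923866650601
(array([ 32.61, -25.39, -14.37]), None) (array([ 48.52, -75.95, -14.37]), None)
```

Request:
{"fn": "play_rows", "kwargs": {
  "targets": [
    [0,4,-2,-5,0],
    [0,8,-4,-10,0],
    [0,12,-7,-14.4,0],
    [0,16.5,-9.5,-14.4,0],
    [0,21,-12,-14.4,0],
    [0,25.5,-15,-14.4,0],
    [0,30,-18,-14.4,0],
    [0,34.5,-20.5,-14.4,0],
    [0,39.3,-23.3,-14.4,0],
    [0,39.3,-23.3,-14.4,0]
  ]
}}

```text
clock: 2.0
eef_pos: [495.2, -284.8, 400.6]
tool_rot: [3.141, -0.0, 0.305]
force: [0.1, -1.0, 1.0]
width: 85.0
gripper_force: 0.0
```

```bash
python3 - <<'E'
from h import *
s=ctrl.read_state();print(s['clock'],s['eef_pos'],s['tool_rot'])
im,d,P,*_=shot('wrist','w1.png'); np.savez('w1.npz',im=im,P=P)
hsv=cv2.cvtColor(im,cv2.COLOR_RGB2HSV)
m=(hsv[...,0]>100)&(hsv[...,0]<130)&(hsv[...,1]>120)&(P[...,2]>172)
n,l,st,ce=cv2.connectedComponentsWithStats(m.astype(np.uint8))
for i in range(1,n):
  if st[i,4]>30:
    q=P[l==i]; r=cv2.minAreaRect(q[:,:2].astype(np.float32)); print(st[i],q.mean(0).round(1),r)
for o in('brush','brush_pot'):
  for r in ctrl.trace('wrist',o): print(o,r['confidence'],r['bbox'],np.nanmedian(P[r['pixels']],0).round(1))
print(dl((480,250,400)))
E
```

```text
2.0 [ 495.15173193 -284.8307283   400.64807142] [ 3.14092591e+00 -4.99262859e-04  3.04589785e-01]
[500 121   9  16  31] [ 621.7 -485.3  176. ] ((620.9883422851562, -485.6016540527344), (15.342215538024902, 3.362109422683716), 6.1970295906066895)
[277 145  28  29 503] [ 525.9 -286.6  183.1] ((525.7010498046875, -286.74444580078125), (24.03231430053711, 23.830577850341797), 47.21756362915039)
brush 0.88 [272.9, 132.2, 305.2, 174.2] [ 530.2 -284.   159.1]
brush 0.88 [195.2, 198.4, 240.7, 256.6] [ 403.8 -232.8   65.6]
brush 0.78 [280.3, 218.4, 314.8, 290.8] [ 404.1 -336.6   69.9]
brush 0.6 [343.3, 179.4, 406.1, 234.6] [ 492.9 -412.4   61.8]
brush_pot 0.87 [249.0, 110.9, 321.8, 181.8] [ 531.6 -275.7    8.3]
(array([ 14.79, -51.16,   0.11]), None)
```

Request:
{"fn": "play_rows", "kwargs": {
  "targets": [
    [1,1.3,-4.6,0,0],
    [1,2.7,-9.3,0,0],
    [1,4,-14,0,0],
    [1,5.4,-18.7,0,0],
    [1,6.8,-23.4,0,0],
    [1,8.1,-28,0,0],
    [1,9.5,-32.7,0,0],
    [1,10.8,-37.4,0,0],
    [1,12.2,-42,0,0],
    [1,13.5,-46.7,0,0]
  ]
}}

```text
clock: 3.15
eef_pos: [483.1, 199.6, 400.5]
tool_rot: [3.14, -0.001, 0.302]
force: [1.0, 0.2, -0.6]
width: 0.1
gripper_force: 0.0
```

Request:
{"fn": "play_rows", "kwargs": {
  "targets": [
    [1,1.2,-4.2,0,0],
    [1,1.2,-4.2,0,0]
  ]
}}

```text
clock: 3.35
eef_pos: [480.2, 249.3, 400.1]
tool_rot: [-3.137, -0.001, 0.313]
force: [-0.7, -0.9, 0.3]
width: -0.0
gripper_force: 0.0
```

```bash
python3 - <<'E'
from h import *
s=ctrl.read_state();print(s['clock'],s['eef_pos'],s['tool_rot'])
im,d,P,*_=shot('wrist','w2.png'); np.savez('w2.npz',im=im,P=P)
hsv=cv2.cvtColor(im,cv2.COLOR_RGB2HSV)
m=(hsv[...,0]>3)&(hsv[...,0]<18)&(hsv[...,1]>170)&(P[...,2]>100)
m=m.astype(np.uint8);n,l,st,ce=cv2.connectedComponentsWithStats(m)
for i in range(1,n):
  if st[i,4]>60: print(st[i],P[l==i].mean(0).round(1))
b=cv2.resize(im,(800,600),interpolation=3);cv2.imwrite('pics/w2b.png',b[...,::-1])
E
```

```text
3.35 [480.15618045 249.27282381 400.12646015] [-3.13726886e+00 -5.85582238e-04  3.13226894e-01]
[ 248  120   30   67 1325] [506.6 276.2 167.9]
```

View pics/w2b.png

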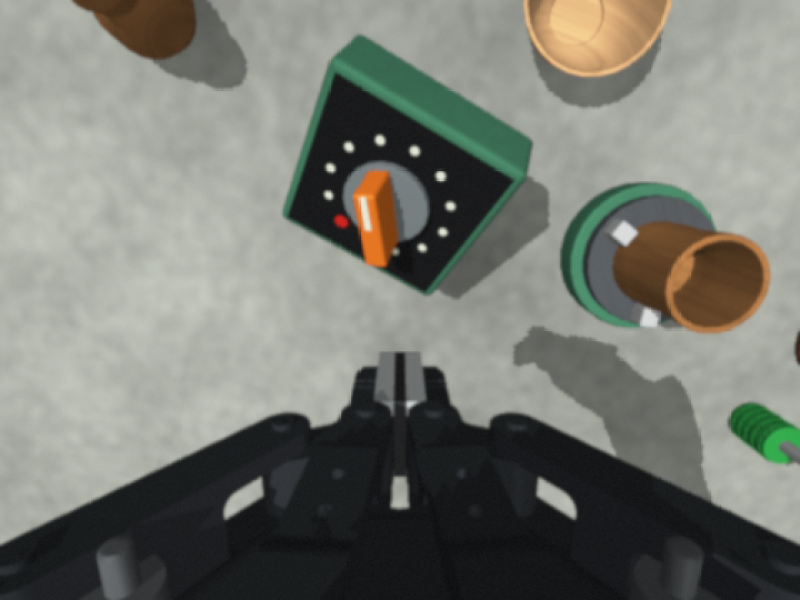

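```bash
python3 - <<'E'
from h import *
z=np.load('w2.npz');im,P=z['im'],z['P'];hsv=cv2.cvtColor(im,cv2.COLOR_RGB2HSV)
v,u=np.mgrid[:420,:560]
roi=cv2.fillConvexPoly(np.zeros((420,560),np.uint8),(np.array([[338,78],[515,180],[428,286],[292,212]])*.7).astype(np.int32),1)>0
blk=roi&(hsv[...,2]<50)&~np.isnan(P[...,0])
Q=P[blk]
for k in range(4):
    c=Q.mean(0);n=np.linalg.svd(Q-c,full_matrices=False)[2][2];n*=np.sign(n[2]);r=(Q-c)@n;Q=Q[abs(r)<max(3,2*r.std())]
print('n',n,'tilt',np.arccos(n[2]),'az',np.arctan2(n[1],n[0]),len(Q),r.std())
up=np.array([0,0,1])-n[2]*n;up/=np.linalg.norm(up);left=np.cross(n,up)
dev=(P-c)@n
def loc(q): return np.stack([(q-c)@up,(q-c)@left],-1)
w=roi&(hsv[...,1]<70)&(hsv[...,2]>130)&(abs(dev)<6)
nn,l,st,ce=cv2.connectedComponentsWithStats(w.astype(np.uint8))
D=np.array([loc(P[l==i].mean(0)) for i in range(1,nn) if st[i,4]>6 and st[i,4]<120])
red=roi&((hsv[...,0]<4)|(hsv[...,0]>175))&(hsv[...,1]>180)&(abs(dev)<6)
rd=loc(np.nanmean(P[red],0)); A=np.vstack([D,rd]);print(D.round(1),rd)
s=np.linalg.lstsq(np.c_[2*A,np.ones(len(A))],(A**2).sum(1),rcond=None)[0]; cc=s[:2]; print('circ',cc,np.sqrt(s[2]+cc@cc))
O=c+cc[0]*up+cc[1]*left; print('face centre',O,'grip',O+33*n)
print('red ang',np.arctan2(*(rd-cc)[::-1]))
print('dots',np.sort(np.arctan2((D-cc)[:,1],(D-cc)[:,0])).round(2))
bar=roi|True
orr=(hsv[...,0]>3)&(hsv[...,0]<18)&(hsv[...,1]>150)&(dev>38)&(dev<55)&(abs(P-O).max(-1)<80)
q=loc(P[orr])-cc; print('bar',cv2.minAreaRect(q.astype(np.float32)),dev[orr].mean(),q.min(0),q.max(0))
wl=(hsv[...,1]<90)&(hsv[...,2]>150)&(dev>38)&(abs(P-O).max(-1)<60);q=loc(P[wl])-cc;print('line',q.mean(0),len(q), np.ptp(q,0))
np.savez('dial.npz',O=O,n=n,up=up,left=left)
E
```

```text
n [-0.55323534  0.11124263  0.82556389] tilt 0.5995955986570853 az 2.9431622040549925 8296 0.6414699342846936
[[ 24.4  24.2]
 [  5.8  43.4]
 [ 31.5  -1.5]
 [-20.   50.6]
 [ 24.6 -27.2]
 [-46.   43.8]
 [  5.9 -46.2]
 [-20.1 -53.4]
 [-45.8 -46.7]
 [-65.7 -29. ]] [-65.34759286  25.25612976]
circ [-20.74967891  -1.49911798] 52.063390584935334
face centre [519.78692755 273.88907748 134.63071156] grip [501.53016133 277.56008429 161.87431992]
red ang 2.601230870804204
dots [-2.59 -2.08 -1.56 -1.03 -0.52 -0.    0.52  1.04  1.56  2.08]
bar ((1.392599105834961, -0.04998588562011719), (66.12055969238281, 17.854032516479492), 30.710195541381836) 44.159143022130486 [-28.17578686 -23.28776718] [32.55071352 22.60850999]
line [16.52764263  9.55806258] 107 [25.68587087 16.44895511]
```

```bash
cat >> h.py <<'E'
def fing(phi,gap=0,r=11,x=19,h=-9):
    z=np.load('dial.npz');e=lambda a:np.cos(a)*z['up']+np.sin(a)*z['left']
    return z['O']+(33+h)*z['n']+x*e(phi)-(9+r+gap)*e(phi+np.pi/2)+[0,0,25]
E
python3 - <<'E'
from h import *
z=np.load('dial.npz');b=np.cos(2.6)*z['up']+np.sin(2.6)*z['left'];print('az',np.arctan2(b[1],b[0]))
p=fing(.53,14);print(p,dl(p,.74),dl(p+[0,0,60],.74))
E
```

```text
az 2.3134265447977858
[529.79945924 251.75057232 198.3945581 ] (array([ 4.84,  0.88, 20.16]), np.float64(-24.683827914883178)) (array([ 4.84,  0.88, 14.16]), np.float64(-24.683827914883178))
```

Request:
{"fn": "play_rows", "kwargs": {
  "targets": [
    [1,1.5,0.3,4,-8],
    [1,3,0.6,8,-16],
    [1,4.8,0.9,12,-24.7],
    [1,4.8,0.9,16,-24.7],
    [1,4.8,0.9,18.5,-24.7],
    [1,4.8,0.9,20.2,-24.7],
    [1,4.8,0.9,20.2,-24.7]
  ]
}}

```text
clock: 4.1
eef_pos: [529.5, 245.1, 195.7]
tool_rot: [3.141, 0.006, 0.733]
force: [0.4, 0.0, 1.8]
width: 0.3
gripper_force: 0.0
```

```bash
python3 - <<'E'
from h import *
s=ctrl.read_state();print(s['eef_pos'],s['tool_rot'],s['force'],s['qpos'])
for f in np.linspace(.53,2.6,10): print(f.round(2),dl(fing(f))[0])
im,*_=shot('wrist','w3.png')
E
```

```text
[529.53288654 245.14183377 195.73710497] [3.14130744 0.0061759  0.73266154] [0.3652317  0.01199349 1.78566531] [-0.28196721  0.62352439 -0.3150091   1.75934046  0.25571398  0.8050804
 -1.55907318]
0.53 [ 1.08 -1.66  0.13]
0.76 [ 1.64 -1.97  0.06]
0.99 [ 2.12 -2.37  0.08]
1.22 [ 2.52 -2.85  0.18]
1.45 [ 2.8  -3.39  0.36]
1.68 [ 2.96 -3.95  0.6 ]
1.91 [ 2.98 -4.51  0.9 ]
2.14 [ 2.87 -5.04  1.24]
2.37 [ 2.63 -5.5   1.59]
2.6 [ 2.27 -5.88  1.95]
```

View pics/w3.png

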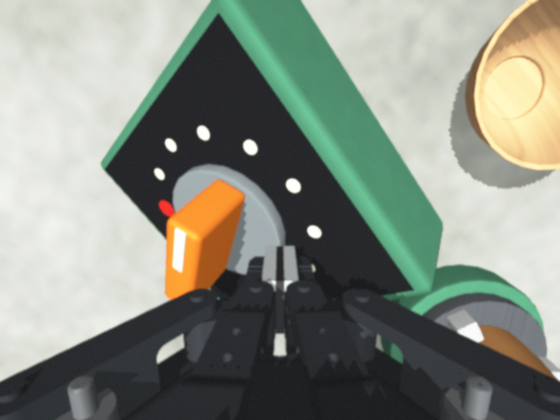

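Request:
{"fn": "play_rows", "kwargs": {
  "targets": [
    [1,0,0,0,0],
    [1,0,0,0,0]
  ]
}}

```text
clock: 4.35
eef_pos: [531.1, 248.8, 199.7]
tool_rot: [3.14, -0.002, 0.735]
force: [1.1, -0.3, 0.3]
width: 0.1
gripper_force: 0.0
```

```bash
python3 - <<'E'
from h import *
s=ctrl.read_state();print(s['eef_pos'],s['tool_rot'],s['force'])
E
```

```text
[531.1412749  248.77667227 199.73294666] [ 3.14044660e+00 -2.48915978e-03  7.34935467e-01] [ 1.07267747 -0.29674841  0.27914345]
```

Request:
{"fn": "play_rows", "kwargs": {
  "targets": [
    [1,0.35,-0.7,0.4,0],
    [1,0.7,-1.4,0.45,0],
    [1,1.25,-1.7,0.4,0],
    [1,1.75,-2.1,0.4,0],
    [1,2.15,-2.6,0.5,0],
    [1,2.4,-3.1,0.7,0],
    [1,2.55,-3.65,0.95,0],
    [1,2.6,-4.2,1.25,0],
    [1,2.6,-4.2,1.25,0]
  ]
}}

```text
clock: 5.25
eef_pos: [521.0, 299.3, 185.6]
tool_rot: [-3.14, -0.002, 0.737]
force: [2.6, -1.1, -0.0]
width: 0.2
gripper_force: 0.9
```

```bash
cat >> h.py <<'E'
def dialang(cam='wrist',fn=None):
    z=np.load('dial.npz');im,d,P,*_=shot(cam,fn);hsv=cv2.cvtColor(im,cv2.COLOR_RGB2HSV)
    q=P-z['O'];dev=q@z['n']
    m=(hsv[...,0]>3)&(hsv[...,0]<18)&(hsv[...,1]>150)&(dev>40)&(dev<52)&(np.abs(q).max(-1)<80)
    a=np.stack([q[m]@z['up'],q[m]@z['left']],-1).astype(np.float32)
    return cv2.minAreaRect(a),m.sum()
E
python3 - <<'E'
from h import *
s=ctrl.read_state();print(s['eef_pos'],s['force']);print(dialang(),dialang('top'))
for f in (1.91,2.14,2.37,2.5,2.6,2.7):print(f,dl(fing(f))[0])
E
```

```text
[520.9750152  299.32439299 185.62779402] [ 2.57271611 -1.1494171  -0.00746926]
(((16.466575622558594, 24.050277709960938), (67.45479583740234, 40.1180305480957), 31.195476531982422), np.int64(379)) (((11.28553581237793, -25.217023849487305), (16.956031799316406, 16.0797176361084), 16.890810012817383), np.int64(22))
1.91 [ 0.    0.07 -0.07]
2.14 [-0.11 -0.45  0.26]
2.37 [-0.35 -0.92  0.62]
2.5 [-0.54 -1.14  0.82]
2.6 [-0.72 -1.29  0.97]
2.7 [-0.9  -1.43  1.12]
```

Request:
{"fn": "play_rows", "kwargs": {
  "targets": [
    [1,-0.1,-0.45,0.3,0],
    [1,-0.35,-0.9,0.6,0],
    [1,-0.55,-1.15,0.8,0],
    [1,-0.55,-1.15,0.8,0]
  ]
}}

```text
clock: 5.75
eef_pos: [508.6, 303.1, 177.5]
tool_rot: [-3.141, -0.0, 0.737]
force: [2.6, 1.0, -0.2]
width: 0.0
gripper_force: 1.0
```

```bash
python3 - <<'E'
from h import *
s=ctrl.read_state();print(s['eef_pos'],s['force']);print(dialang('wrist','w4.png'))
for f in (2.5,2.6,2.7):print(f,dl(fing(f))[0])
E
```

```text
[508.59633401 303.14765004 177.49246235] [ 2.59850189  0.97631774 -0.24209285]
(((25.285140991210938, 6.147174835205078), (61.1323356628418, 28.44651985168457), 34.52397155761719), np.int64(59))
2.5 [ 0.1  -0.02 -0.01]
2.6 [-0.07 -0.17  0.14]
2.7 [-0.26 -0.31  0.29]
```

View pics/w4.png

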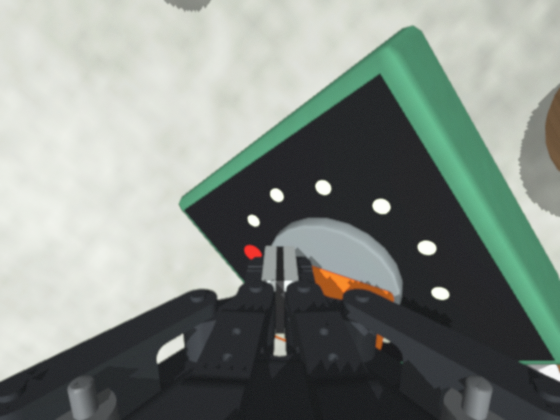

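Request:
{"fn": "play_rows", "kwargs": {
  "targets": [
    [1,-0.2,-0.15,0.15,0],
    [1,-0.2,-0.15,0.15,0],
    [1,-0.35,-0.3,0.3,0],
    [1,-0.35,-0.3,0.3,0]
  ]
}}

```text
clock: 6.2
eef_pos: [505.8, 303.3, 175.4]
tool_rot: [3.141, -0.003, 0.736]
force: [3.8, 1.5, 2.4]
width: -0.1
gripper_force: 2.5
```

Request:
{"fn": "play_rows", "kwargs": {
  "targets": [
    [1,-0.2,0,0,0],
    [1,-0.2,0,0,0]
  ]
}}

```text
clock: 6.4
eef_pos: [505.5, 303.0, 175.7]
tool_rot: [3.142, -0.007, 0.736]
force: [7.7, 4.1, 0.1]
width: 0.3
gripper_force: 3.7
```

Request:
{"fn": "play_rows", "kwargs": {
  "targets": [
    [1,-0.3,0,0,0],
    [1,-0.3,0,0,0],
    [1,-0.3,0,0,0]
  ]
}}

```text
clock: 6.7
eef_pos: [504.9, 302.9, 176.1]
tool_rot: [-3.141, -0.012, 0.736]
force: [10.6, 6.5, -0.9]
width: 0.1
gripper_force: 5.5
```

Request:
{"fn": "play_rows", "kwargs": {
  "targets": [
    [1,0.9,0,0,0],
    [1,1.2,0,-3,0],
    [1,0,0,-8,0],
    [1,-3,0,-13,0],
    [1,-6,0,-17,0],
    [0,-6,0,-20,0],
    [0,-6,0,-20,0]
  ]
}}

```text
clock: 7.4
eef_pos: [456.2, 259.0, 379.2]
tool_rot: [3.14, -0.005, 0.736]
force: [0.4, -0.3, 0.8]
width: 28.2
gripper_force: 0.0
```

```bash
python3 - <<'E'
from h import *
s=ctrl.read_state();print(s['eef_pos'],s['force']);(a,m)=dialang('wrist','w5.png');print(a,m,'target deg',149.0-180, 59)
E
```

```text
[456.20730407 259.00037127 379.18001306] [ 0.37673278 -0.31258897  0.84243308]
((1.0447883605957031, 0.38176536560058594), (18.140403747558594, 65.83055114746094), 59.146602630615234) 901 target deg -31.0 59
```

Request:
{"fn": "play_rows", "kwargs": {
  "targets": [
    [0,-3,3.5,0,0],
    [0,-6,7,0,0],
    [0,-9,10.5,0,0],
    [0,-12,14,0,0],
    [0,-15,17.5,0,0],
    [0,-18,21,0,0],
    [0,-21,24.5,0,0],
    [0,-24,28,0,0],
    [0,-27,31.5,0,0],
    [0,-30,35,0,0]
  ]
}}

```text
clock: 8.45
eef_pos: [467.5, -203.1, 372.4]
tool_rot: [-3.136, 0.002, 0.736]
force: [1.5, 0.1, 0.3]
width: 85.7
gripper_force: 0.0
```

Request:
{"fn": "play_rows", "kwargs": {
  "targets": [
    [0,-3,3.2,1.5,-2],
    [0,-5.6,6.4,3,-5],
    [0,-5.6,6.4,3,-5],
    [0,-5.6,6.4,3,-5]
  ]
}}

```text
clock: 8.85
eef_pos: [469.1, -286.8, 341.9]
tool_rot: [-3.135, 0.001, 0.821]
force: [0.3, 0.4, 0.4]
width: 84.9
gripper_force: 0.0
```

```bash
cat >> h.py <<'E'
def brushtop(fn=None):
    im,d,P,*_=shot('wrist',fn);hsv=cv2.cvtColor(im,cv2.COLOR_RGB2HSV)
    m=(hsv[...,0]>100)&(hsv[...,0]<130)&(hsv[...,1]>120)&(P[...,2]>150)&(np.hypot(P[...,0]-525,P[...,1]+286)<60)
    q=P[m];zt=np.percentile(q[:,2],95);t=q[q[:,2]>zt-4]
    r=cv2.minAreaRect(t[:,:2].astype(np.float32))
    print('top',zt,r)
    y=(hsv[...,0]>20)&(hsv[...,0]<35)&(hsv[...,1]>120)&(P[...,2]>60)&(P[...,2]<90)
    if y.sum()>20: print('head',cv2.minEnclosingCircle(P[y][:,:2].astype(np.float32)),np.median(P[y][:,2]))
    return im,P,hsv,r
E
python3 - <<'E'
from h import *
s=ctrl.read_state();print(s['clock'],s['eef_pos'],s['tool_rot'])
im,P,hsv,r=brushtop('w6.png')
for k in ctrl.trace('wrist','brush_pot')[:1]:
    q=P[k['pixels']]; 
    for lo,hi in((2,20),(62,76)):
        t=q[(q[:,2]>lo)&(q[:,2]<hi)][:,:2].astype(np.float32); print(lo,len(t),cv2.minEnclosingCircle(t) if len(t)>5 else '')
E
```

```text
8.85 [ 469.13220119 -286.76328199  341.8939017 ] [-3.13471768e+00  8.53671146e-04  8.20938589e-01]
top 401.23512701663896 ((496.72998046875, -293.2726745605469), (12.37093734741211, 74.45079803466797), 41.50642395019531)
head ((525.5005493164062, -287.3326721191406), 24.401100158691406) 73.33669698285706
2 2283 ((523.687744140625, -284.55419921875), 54.844627380371094)
62 791 ((523.8828735351562, -284.4683532714844), 36.839412689208984)
```

View pics/w6.png

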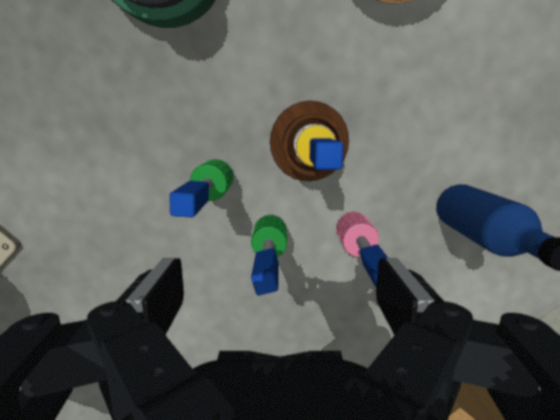

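Request:
{"fn": "play_rows", "kwargs": {
  "targets": [
    [0,2,2.1,3,0],
    [0,3.85,4.15,6,0],
    [0,3.85,4.15,9,0],
    [0,3.85,4.15,9,0]
  ]
}}

```text
clock: 9.35
eef_pos: [525.6, -283.5, 250.9]
tool_rot: [-3.132, 0.002, 0.827]
force: [-0.2, 0.0, -0.1]
width: 85.2
gripper_force: 0.0
```

```bash
python3 - <<'E'
from h import *
print(ctrl.read_state()['eef_pos'],dl((525.7,-287,160),.824))
E
```

```text
[ 525.58034802 -283.53932325  250.85415526] (array([-0.23,  0.33,  9.08]), np.float64(0.1658793063031708))
```

Request:
{"fn": "play_rows", "kwargs": {
  "targets": [
    [0,-0.2,0.2,3,0],
    [0,-0.2,0.2,6,0],
    [0,-0.2,0.2,8,0],
    [0,-0.2,0.2,9.1,0],
    [0,-0.2,0.2,9.1,0],
    [1,-0.2,0.2,9.1,0],
    [1,-0.2,0.2,9.1,0],
    [1,-0.2,0.2,9.1,0],
    [1,-0.2,0.2,9.1,0],
    [1,-0.2,0.2,9.1,0]
  ]
}}

```text
clock: 10.35
eef_pos: [527.2, -289.8, 164.3]
tool_rot: [-3.141, -0.0, 0.823]
force: [-1.5, 1.3, 5.0]
width: 23.5
gripper_force: 59.7
```

Request:
{"fn": "play_rows", "kwargs": {
  "targets": [
    [1,0,0,-0.5,0],
    [1,0,0,-2,0],
    [1,0,0,-5,0],
    [1,0,0,-8,0],
    [1,0,0,-11,0],
    [1,0,0,-14,0],
    [1,0,0,-18,0],
    [1,0,0,-18,0],
    [1,0,0,-18,0]
  ]
}}

```text
clock: 11.25
eef_pos: [527.5, -290.1, 344.5]
tool_rot: [3.14, -0.0, 0.823]
force: [-0.5, 0.4, -1.7]
width: 23.4
gripper_force: 59.1
```

```bash
python3 - <<'E'
from h import *
z=np.load('top.npz');P=z['P']
for n in('top','scene'):
    P=np.load(n+'.npz')['P'];q=P[np.hypot(P[...,0]-540,P[...,1])<100];t=q[(q[:,2]>148)&(q[:,2]<165)&(np.hypot(q[:,0]-540,q[:,1])<70)][:,:2].astype(np.float32)
    print(n,len(t),cv2.minEnclosingCircle(t))
s=ctrl.read_state();print(s['eef_pos'],s['width'],s['gripper_force'])
im,d,P,*_=shot('wrist','w7.png')
z2=np.load('w2.npz');Q=z2['P'];q=Q[(Q[...,2]>150)&(Q[...,2]<160)&(np.hypot(Q[...,0]-540,Q[...,1])<70)][:,:2].astype(np.float32);print('w2',len(q),cv2.minEnclosingCircle(q))
E
```

```text
top 136 ((541.1785278320312, -1.5475115776062012), 41.626258850097656)
scene 198 ((542.5852661132812, -1.273201823234558), 43.773563385009766)
[ 527.50013732 -290.12230528  344.54091732] 23.43253476758116 59.05683517456055
w2 1307 ((540.2644653320312, 0.33240556716918945), 42.38169860839844)
```

View pics/w7.png

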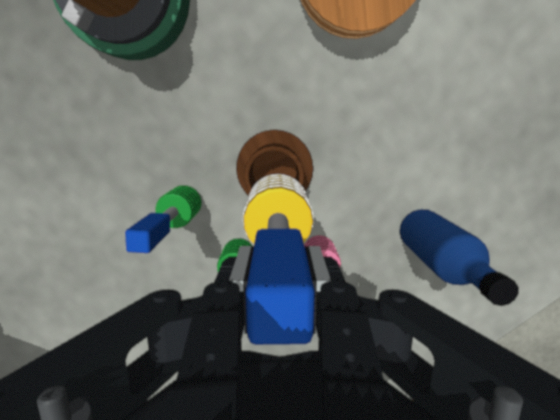

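```bash
python3 - <<'E'
from h import *
im,d,P,*_=shot('wrist');hsv=cv2.cvtColor(im,cv2.COLOR_RGB2HSV);M=T()
y=(hsv[...,0]>20)&(hsv[...,0]<35)&(hsv[...,1]>120)&(P[...,2]>150)
q=P[y];print(len(q),np.percentile(q[:,2],[5,50,95]))
t=q[abs(q[:,2]-np.median(q[:,2]))<4][:,:2].astype(np.float32);print(cv2.minEnclosingCircle(t),M[:3,3])
print(dl((540.7,-0.3,360)))
E
```

```text
2263 [251.03501817 252.38855535 253.65231073]
((526.7863159179688, -288.3884582519531), 23.741409301757812) [ 526.48737148 -289.68917728  342.45116193]
(array([ 22.18, -18.64,  -1.73]), None)
```

Request:
{"fn": "play_rows", "kwargs": {
  "targets": [
    [1,2,-1.7,-1.7,0],
    [1,5,-4.2,-1.7,0],
    [1,8.5,-7.1,-1.7,0],
    [1,12,-10.1,-1.7,0],
    [1,15.5,-13,-1.7,0],
    [1,18.5,-15.5,-1.7,0],
    [1,21,-17.6,-1.7,0],
    [1,22.2,-18.6,-1.7,0],
    [1,22.2,-18.6,-1.7,0],
    [1,22.2,-18.6,-1.7,0]
  ]
}}

```text
clock: 12.35
eef_pos: [541.4, -1.7, 359.6]
tool_rot: [-3.141, 0.002, 0.823]
force: [0.1, -1.3, -1.0]
width: 23.0
gripper_force: 59.0
```

```bash
python3 - <<'E'
from h import *
P=shot('wrist','w8.png')[2];im=cv2.imread('pics/w8.png');hsv=cv2.cvtColor(im,cv2.COLOR_BGR2HSV);M=T()
y=(hsv[...,0]>20)&(hsv[...,0]<35)&(hsv[...,1]>120)&(P[...,2]>190)
q=P[y];t=q[abs(q[:,2]-np.median(q[:,2]))<4][:,:2].astype(np.float32);print('head',cv2.minEnclosingCircle(t),np.median(q[:,2]),M[:3,3])
q=P[(P[...,2]>151)&(P[...,2]<159)&(np.hypot(P[...,0]-540,P[...,1])<60)][:,:2].astype(np.float32);print('cup',len(q),cv2.minEnclosingCircle(q),q.min(0),q.max(0))
print(dl((540.7,-0.3,218)))
E
```

```text
head ((541.5864868164062, -0.5119413733482361), 23.5915584564209) 268.8861642787602 [541.48896497  -2.53323244 359.80868998]
cup 942 ((540.0391845703125, 0.2815115451812744), 41.645565032958984) [499.70013 -39.37754] [581.34686   41.296207]
(array([ 0.14, -0.2 , 14.18]), None)
```

View pics/w8.png

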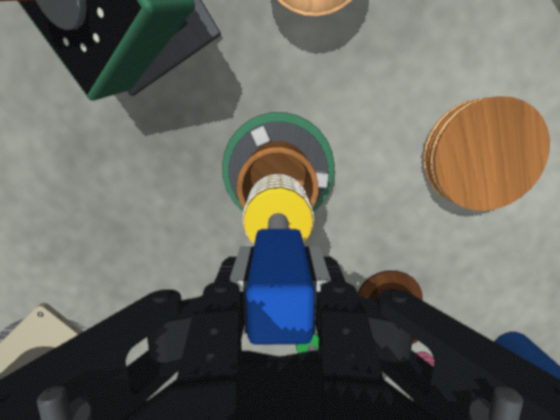

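Request:
{"fn": "play_rows", "kwargs": {
  "targets": [
    [1,0,-0.15,2,0],
    [1,0,-0.15,4,0],
    [1,0,-0.15,6,0],
    [1,0,-0.15,8,0],
    [1,0,-0.15,10,0],
    [1,0,-0.15,11,0],
    [1,0,-0.15,11,0]
  ]
}}

```text
clock: 13.1
eef_pos: [539.9, -1.3, 249.4]
tool_rot: [-3.14, 0.003, 0.821]
force: [0.3, -0.1, -0.3]
width: 23.2
gripper_force: 59.1
```

Request:
{"fn": "play_rows", "kwargs": {
  "targets": [
    [1,0,0,1,0],
    [1,0,0,2,0],
    [1,0,0,2.6,0],
    [1,0,0,3,0],
    [1,0,0,3,0],
    [1,0,0,3,0]
  ]
}}

```text
clock: 13.7
eef_pos: [541.0, 0.4, 220.9]
tool_rot: [3.141, -0.0, 0.823]
force: [0.0, 0.2, -1.3]
width: 23.6
gripper_force: 59.1
```

Request:
{"fn": "play_rows", "kwargs": {
  "targets": [
    [1,0,0,0.3,0],
    [1,0,0,0.5,0],
    [1,0,0,0.5,0],
    [1,0,0,0.5,0]
  ]
}}

```text
clock: 14.1
eef_pos: [540.8, 0.3, 215.7]
tool_rot: [-3.142, -0.0, 0.823]
force: [0.2, -0.6, -0.3]
width: 23.4
gripper_force: 59.1
```

Request:
{"fn": "play_rows", "kwargs": {
  "targets": [
    [1,0,0,-2,0],
    [1,0,0,-4,0],
    [1,0,0,-6,0],
    [1,0,0,-6.2,0],
    [1,0,0,-6.2,0],
    [1,0,0,-6.2,0]
  ]
}}

```text
clock: 14.7
eef_pos: [540.1, 0.2, 276.8]
tool_rot: [-3.14, 0.001, 0.823]
force: [-0.7, -1.2, -1.2]
width: 23.5
gripper_force: 59.3
```

Request:
{"fn": "play_rows", "kwargs": {
  "targets": [
    [1,0,0,2,0],
    [1,0,0,4,0],
    [1,0,0,5.5,0],
    [1,0,0,6.1,0],
    [1,0,0,6.1,0],
    [1,0,0,6.1,0],
    [1,0,0,6.1,0]
  ]
}}

```text
clock: 15.4
eef_pos: [541.3, 0.4, 217.4]
tool_rot: [3.141, -0.001, 0.823]
force: [-0.5, -0.7, -1.3]
width: 23.2
gripper_force: 59.2
```

Request:
{"fn": "play_rows", "kwargs": {
  "targets": [
    [1,0,0,-2,0],
    [1,0,0,-5,0],
    [1,0,0,-8,0],
    [1,0,0,-11,0],
    [1,0,0,-14,0],
    [1,0,0,-14.2,0],
    [1,0,0,-14.2,0],
    [1,0,0,-14.2,0]
  ]
}}

```text
clock: 16.2
eef_pos: [540.0, 0.2, 357.9]
tool_rot: [-3.141, 0.001, 0.823]
force: [-0.1, -0.7, -0.8]
width: 23.5
gripper_force: 59.2
```

```bash
python3 - <<'E'
from h import *
print(dl((524,-285,345)),ctrl.read_state()['eef_pos'])
E
```

```text
(array([-22.  ,  18.22,   1.3 ]), None) [5.40047145e+02 1.99106844e-01 3.57908350e+02]
```

Request:
{"fn": "play_rows", "kwargs": {
  "targets": [
    [1,-2,1.7,0,0],
    [1,-5,4.1,0,0],
    [1,-8.5,7,0,0],
    [1,-12,9.9,0,0],
    [1,-15.5,12.8,0,0],
    [1,-18.5,15.3,0,0],
    [1,-21,17.4,0.8,0],
    [1,-22,18.2,1.3,0],
    [1,-22,18.2,1.3,0],
    [1,-22,18.2,1.3,0]
  ]
}}

```text
clock: 17.2
eef_pos: [524.8, -282.7, 344.9]
tool_rot: [-3.139, -0.001, 0.825]
force: [-0.1, 0.1, -0.4]
width: 23.4
gripper_force: 59.0
```

```bash
python3 - <<'E'
from h import *
P=shot('wrist','w9.png')[2];im=cv2.imread('pics/w9.png');hsv=cv2.cvtColor(im,cv2.COLOR_BGR2HSV);M=T()
y=(hsv[...,0]>20)&(hsv[...,0]<35)&(hsv[...,1]>120)&(P[...,2]>190)
q=P[y];t=q[abs(q[:,2]-np.median(q[:,2]))<4][:,:2].astype(np.float32);h=np.array(cv2.minEnclosingCircle(t)[0]);zb=np.median(q[:,2])-60
print('head',h,'bottom',zb,M[:3,3])
pc=[]
for lo,hi,R0 in((62,76,45),(8,22,70)):
    q=P[(P[...,2]>lo)&(P[...,2]<hi)&(np.hypot(P[...,0]-523.8,P[...,1]+284.5)<R0)][:,:2].astype(np.float32);c=cv2.minEnclosingCircle(q);print('pot',len(q),c)
d=np.r_[np.array([523.8,-284.5])-h,14-zb];print((M[:3,:3].T@d/10).round(2))
E
```

```text
head [ 524.66394043 -281.06793213] bottom 194.2584892406677 [ 525.26889102 -282.2300835   345.49222158]
pot 535 ((524.0405883789062, -284.2389831542969), 36.67554473876953)
pot 1267 ((523.7803344726562, -284.1718444824219), 53.64679718017578)
[-0.34  0.2  18.03]
```

Request:
{"fn": "play_rows", "kwargs": {
  "targets": [
    [1,-0.3,0.2,2,0],
    [1,-0.3,0.2,5,0],
    [1,-0.3,0.2,8,0],
    [1,-0.3,0.2,10.5,0],
    [1,-0.3,0.2,11.5,0],
    [1,-0.3,0.2,11.5,0],
    [1,-0.3,0.2,11.5,0]
  ]
}}

```text
clock: 17.95
eef_pos: [525.2, -287.8, 232.0]
tool_rot: [3.14, -0.001, 0.824]
force: [0.5, -0.5, -0.4]
width: 23.7
gripper_force: 59.0
```

```bash
python3 - <<'E'
from h import *
P=shot('wrist','w10.png')[2];im=cv2.imread('pics/w10.png');hsv=cv2.cvtColor(im,cv2.COLOR_BGR2HSV);M=T()
y=(hsv[...,0]>20)&(hsv[...,0]<35)&(hsv[...,1]>120)&(P[...,2]>100)
q=P[y];t=q[abs(q[:,2]-np.median(q[:,2]))<4][:,:2].astype(np.float32);h=np.array(cv2.minEnclosingCircle(t)[0]);zb=np.median(q[:,2])-60
print('head',h,'bottom',zb,M[:3,3]);d=np.r_[np.array([523.9,-284.3])-h,14-zb];print((M[:3,:3].T@d/10).round(2))
E
```

```text
head [ 525.48529053 -286.53417969] bottom 81.31712482208565 [ 525.32868907 -288.15592308  232.37277206]
[ 0.05 -0.29  6.73]
```

Request:
{"fn": "play_rows", "kwargs": {
  "targets": [
    [1,0,-0.2,1,0],
    [1,0,-0.2,2.5,0],
    [1,0,-0.2,4,0],
    [1,0,-0.2,5.5,0],
    [1,0,-0.2,6.2,0],
    [1,0,-0.2,6.5,0],
    [1,0,-0.2,6.5,0],
    [1,0,-0.2,6.5,0]
  ]
}}

```text
clock: 18.8
eef_pos: [523.1, -287.2, 166.4]
tool_rot: [3.14, -0.0, 0.823]
force: [-0.8, 0.2, 0.0]
width: 23.5
gripper_force: 59.2
```

Request:
{"fn": "play_rows", "kwargs": {
  "targets": [
    [1,0,0,0.15,0],
    [1,0,0,0.15,0],
    [0.5,0,0,0.15,0],
    [0.3,0,0,0.15,0],
    [0,0,0,0.15,0],
    [0,0,0,0.15,0],
    [0,0,0,0.15,0],
    [0,0,0,0.15,0],
    [0,0,0,0.15,0]
  ]
}}

```text
clock: 19.7
eef_pos: [522.6, -286.9, 164.2]
tool_rot: [-3.142, -0.0, 0.823]
force: [-0.1, 0.3, 0.3]
width: 85.6
gripper_force: 0.0
```

Request:
{"fn": "play_rows", "kwargs": {
  "targets": [
    [0,0,0,-1,0],
    [0,0,0,-3,0],
    [0,0,0,-6,0],
    [0,0,0,-10,0],
    [0,-2,-2,-15,0],
    [0,-4,-4,-18,0],
    [0,-4,-4,-18,0],
    [0,-4,-4,-18,0]
  ]
}}

```text
clock: 20.5
eef_pos: [466.1, -289.5, 345.9]
tool_rot: [3.138, -0.001, 0.822]
force: [-0.2, 0.0, -0.4]
width: 85.4
gripper_force: 0.0
```

```bash
python3 - <<'E'
from h import *
s=ctrl.read_state();print(s['clock'],s['eef_pos'],s['width'])
P=shot('wrist','w11.png')[2];im=cv2.imread('pics/w11.png');hsv=cv2.cvtColor(im,cv2.COLOR_BGR2HSV)
y=(hsv[...,0]>20)&(hsv[...,0]<35)&(hsv[...,1]>120)&(P[...,2]>50)
q=P[y];t=q[:,:2].astype(np.float32);print('head',cv2.minEnclosingCircle(t),np.median(q[:,2]))
m=(hsv[...,0]>100)&(hsv[...,0]<130)&(hsv[...,1]>120)&(P[...,2]>170)&(P[...,2]<205)&(np.hypot(P[...,0]-524,P[...,1]+285)<60);print('top',np.median(P[m],0),P[m].max(0))
E
```

```text
20.5 [ 466.07536303 -289.46762454  345.88883365] 85.38310659167391
head ((492.03118896484375, -275.42376708984375), 57.351890563964844) 73.29955678308716
top [ 523.27829892 -285.20334153  183.14060951] [ 538.12715261 -270.51396133  185.17911564]
```

View pics/w11.png

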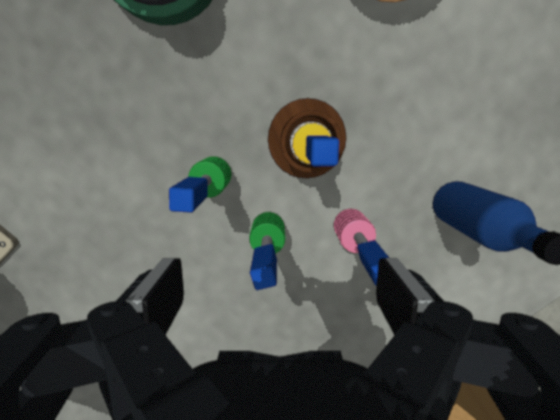

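The picture shows the brush standing upright in its pot at (320,150), with the gripper open and clear of it. The dial was measured at its off stop earlier.

```bash
python3 -c "
from cell import ctrl
print(ctrl.finish_job())"
```

```text
the job is handed in; nothing more can be done
None
```

I turned the dial to its off stop, brushed the cup (down, up about 60 mm, down again), set the brush back upright in its pot and let go, then handed the job in after about 20.5 s; no verdict came back.

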